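Run a fingertip along the parts box and shut its row of lids

ROBOT

A 6-joint arm with a two-finger parallel gripper is mounted at the origin on the work surface. World frame = base frame: x ahead of the robot, y to its left, z up, the work surface at z = 0. Lengths are in m, angles in rad, forces in N, time in s.
With the tool pointing down it reaches from about 0.3 to 0.825 m from the base axis. Payload 5.4 kg.
Tool frame: the origin (TCP) lies at the very end of the fingers, on their centre line; the grasp point (between the pads) lies 19 mm behind it; z points along the fingers, y is the line along which they close (so a half turn about z gives the same grasp; the last joint's range is limited). The gripper opens to 92 mm and grips with 3 to 60 N. Pads are 20 mm wide; open, the fingers measure 128 mm over their backs; the gripper's body (75 mm by 189 mm) begins 69 mm behind the grasp point.
Start: joints at [-1.504, 0.158, 1.597, -0, 1.386, -0.21], TCP at [0.157, -0.553, 0.215] pointing down, gripper open.
Joint ranges: [-2.91, 2.91], [-0.94, 2.29], [0.18, 2.7], [-1.29, 4.43], [0.17, 2.64], [-3, 3]. Speed limits (rad/s): [2.57, 2.57, 3.14, 3.14, 3.14, 3.14].

INTERFACE

Orientations are given as a rotation vector (axis times angle).
In Python, from workcell import bot gives the robot as it stands. Calls block until the motion is done:
- bot.goto(position, orientation): joint-space move of the TCP to a pose.
- bot.line_to(position, rot=None, max_speed=0.15): straight line of the TCP; rot=None keeps the orientation; max_speed is the mean speed in m/s.
- bot.set_joints(angles): joint-space move.
- bot.set_gripper(opening, newtons=None): opening from 0.0 (shut) to 1.0 (fully open); newtons is the grip in N (None keeps the last); returns when the fingers have stopped.
- bot.hold(seconds).
- bot.inverse_kinematics(position, orientation): joint angles nearest the present ones, or None.
- bot.read_camera(name): name is "scene" or "top" or "wrist"; returns a dict with "pixels" (480x640x3 uint8, blue, green, red), "fx", "fy", "cx", "cy" (pixels), "k1" (the pictures are not rectified: a ray, as slopes to the right and down, at radius r is drawn at 1 + k1 r^2 times it, then the intrinsics apply), "R" (3x3) and "t" (3): a world point X has camera coordinates R X + t. Camera axes: x right, y down, z forward; pixel columns grow to the right and rows downward; lengths in m; the calibration is good to about 2 mm. A picture is of the moment at which its call begins. There is no depth.
A pose or a line that the arm cannot do raises bot.MotionError and nothing moves.
- bot.job_done(): hands the job in; it is judged then, once.
Readings, each from a call of its own:
- bot.current_clock(): time.
- bot.current_joints(): joint angles.
- bot.current_joint_vel(): joint speeds.
- bot.current_effort(): joint torques, N m.
- bot.current_ee_pos(): TCP position.
- bot.current_tool_rot(): TCP orientation.
- bot.current_contact_force(): force on the tool from outside, world axes, zero at the start.
- bot.current_ft_torque(): the same for the moment, N m.
- bot.current_opening(): opening from 0.0 (shut) to 1.0 (fully open).
- bot.current_grip_force(): force on a finger pad.
Only numpy, scipy, OpenCV 4.12 (cv2) and the standard library are available. Lean on these libraries where they do the work, as an engineer would, in place of code of your own. Each camera call takes 0.05 s, during which the arm holds its last target. There are 200 camera calls.

TASK

Run a fingertip lightly along the top of the long, narrow parts box, from the end with the lug to the other end, folding its six little lids over one after another in that order, until all six are shut flat. Only touch the lids: do not pick the box up, shove it out of its place or lean hard on it; leave the other box's two lids open and everything else where it is.

Things in the scene. Friction and masses are not known exactly. Their poses are not given: they have to be found in the camera images.
- longbox: the long, narrow black small-parts box, loose on the table, 210 mm long x 54 mm wide x 28 mm high to its open top (31 mm over the shut lids), full of screws, about 1 kg (0.85 to 1.15). Origin: centre of its underside; z up; its x axis runs along the row. Six compartments, 34 mm apart along x, each with a white flap lid; lid1 is at the -x end, lid6 at the +x end. A flat lug 24 mm wide, its top 12.5 mm above the table, sticks out 24 mm beyond the -x end (lid1's end).
- lid1 (a joint): flap lid 1 of the long box, 31 mm long (along x) x 52 mm wide x 3 mm thick; angle in rad, 0 = shut flat, 1.57 = upright, stop at 1.7. Its hinge line lies along the box's y axis on the lid's -x edge, at x = -102 mm, y = 0, z = 29.5 mm in the box's frame, so it shuts by folding over towards +x. The hinge is slightly stiff (0.005 Nm): the lid stays where it is left.
- lid2 (a joint): flap lid 2 of the long box, 31 mm long (along x) x 52 mm wide x 3 mm thick; angle in rad, 0 = shut flat, 1.57 = upright, stop at 1.7. Its hinge line lies along the box's y axis on the lid's -x edge, at x = -68 mm, y = 0, z = 29.5 mm in the box's frame, so it shuts by folding over towards +x. The hinge is slightly stiff (0.005 Nm): the lid stays where it is left.
- lid3 (a joint): flap lid 3 of the long box, 31 mm long (along x) x 52 mm wide x 3 mm thick; angle in rad, 0 = shut flat, 1.57 = upright, stop at 1.7. Its hinge line lies along the box's y axis on the lid's -x edge, at x = -34 mm, y = 0, z = 29.5 mm in the box's frame, so it shuts by folding over towards +x. The hinge is slightly stiff (0.005 Nm): the lid stays where it is left.
- lid4 (a joint): flap lid 4 of the long box, 31 mm long (along x) x 52 mm wide x 3 mm thick; angle in rad, 0 = shut flat, 1.57 = upright, stop at 1.7. Its hinge line lies along the box's y axis on the lid's -x edge, at x = 0 mm, y = 0, z = 29.5 mm in the box's frame, so it shuts by folding over towards +x. The hinge is slightly stiff (0.005 Nm): the lid stays where it is left.
- lid5 (a joint): flap lid 5 of the long box, 31 mm long (along x) x 52 mm wide x 3 mm thick; angle in rad, 0 = shut flat, 1.57 = upright, stop at 1.7. Its hinge line lies along the box's y axis on the lid's -x edge, at x = 34 mm, y = 0, z = 29.5 mm in the box's frame, so it shuts by folding over towards +x. The hinge is slightly stiff (0.005 Nm): the lid stays where it is left.
- lid6 (a joint): flap lid 6 of the long box, 31 mm long (along x) x 52 mm wide x 3 mm thick; angle in rad, 0 = shut flat, 1.57 = upright, stop at 1.7. Its hinge line lies along the box's y axis on the lid's -x edge, at x = 68 mm, y = 0, z = 29.5 mm in the box's frame, so it shuts by folding over towards +x. The hinge is slightly stiff (0.005 Nm): the lid stays where it is left.
- widebox: bystander: shorter, wide black box, 66 x 130 x 35 mm, loose, with two larger white lids standing open; origin at the centre of its underside
- widelid1 (a joint): large lid 1 of the wide box, 64 x 60 mm, hinged on the box's +x edge; rad, 0 = shut, starts open at 1.1 to 1.6; to be left open
- widelid2 (a joint): large lid 2 of the wide box, 64 x 60 mm, hinged on the box's +x edge; rad, 0 = shut, starts open at 1.1 to 1.6; to be left open
- screwdriver: bystander: screwdriver 160 mm long, lying beside the long box, its length along its x axis; origin under its middle
- collar: bystander: aluminium collar, 32 mm across, 12 mm high, lying beside the long box; origin at its underside
- jarlid: bystander: steel screw lid, 52 mm across, 13 mm high, lying beside the long box; origin at its underside
- mug: bystander: white mug, 80 mm across, 90 mm high; origin at its underside
- jar: bystander: glass jar with a steel cap, 80 mm across, 80 mm high; origin at its underside
- gluebottle: bystander: small white glue bottle with a nozzle, 34 mm across, 80 mm high; origin at its underside
Not all that is in view belongs to the job. What is shaped like the longbox but purple is not meant.

How it is judged:
By the outcome, as a careful person would: the job done as asked, in the order asked, and still so for the second after the job is handed in, with the robot touching nothing.
It also fails if it takes over 51 s, if anything falls off the work surface, if the arm or the gripper's body presses on something with over 40 N, if the wrist force passes 120 N, or if a joint passes its speed limit or range.

## Working session

There is one attempt and no reset: what is moved stays moved. The work goes in short steps, each a Python script; the robot and the scene stay as the last script left them, time stands still between calls to the robot, and variables do not carry over. Pictures are saved under pics/ and viewed, at most 10 in all, crops included, and the job is handed in when it is done.

```bash
mkdir -p pics; python3 - <<'E'
from workcell import bot
import cv2,pickle
for n in("top","scene"):
    c=bot.read_camera(n); cv2.imwrite(f"pics/{n}0.png",c["pixels"]); pickle.dump(c,open(n+".pkl","wb"))
    print(n,{k:v for k,v in c.items() if k!="pixels"})
print(bot.current_clock())
E
```

```text
top {'fx': 553.0469214852353, 'fy': 553.0469214852353, 'cx': 314.31772393045736, 'cy': 231.41490253716665, 'k1': -0.08727282653937618, 'R': array([[ 0.02130723, -0.999625  ,  0.01720061],
       [-0.98027843, -0.02426959, -0.19612543],
       [ 0.19646934, -0.0126825 , -0.98042794]]), 't': array([-0.02005922,  0.47145385,  1.21390442])}
scene {'fx': 563.2321459970432, 'fy': 563.2321459970432, 'cx': 320.11146892846085, 'cy': 241.1139449375201, 'k1': 0.06294210738613784, 'R': array([[-0.6169074 ,  0.78701016, -0.00634488],
       [ 0.53838748,  0.41611372, -0.73279485],
       [-0.57407681, -0.45548257, -0.68042005]]), 't': array([ 0.31002636, -0.21578255,  1.57725578])}
0.1
```

View pics/top0.png

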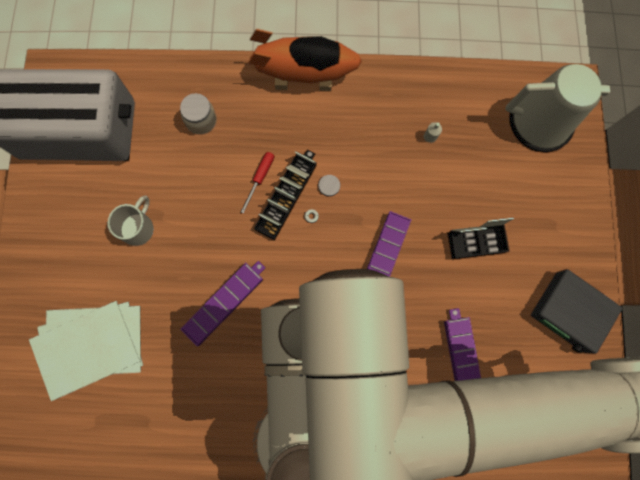

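View pics/scene0.png

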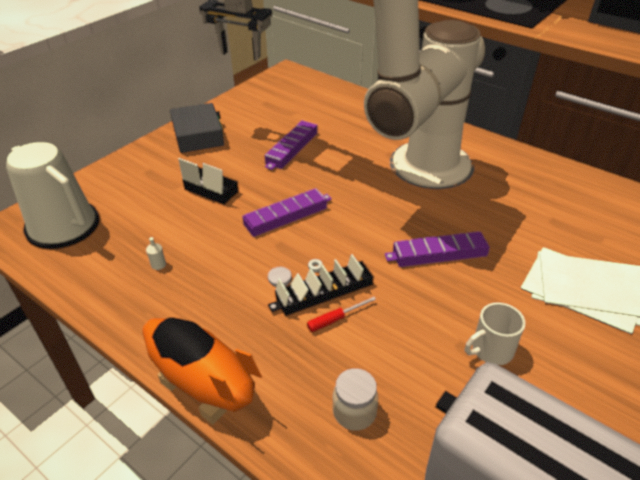

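The top view shows four long boxes: the black one at (287,195) with its lug at (310,154), and purple ones at (224,303), (390,243) and (461,345). Only the black one fits, since the purple ones are excluded. I'll enlarge it to confirm and measure.

```bash
cat > h.py <<'E'
import numpy as np,cv2
def K(c): return np.array([[c["fx"],0,c["cx"]],[0,c["fy"],c["cy"]],[0,0,1.]])
def ray(c,uv,z):
    q=(np.array(uv,float)-[c["cx"],c["cy"]])/[c["fx"],c["fy"]]; p=q.copy()
    for _ in range(20): p=q/(1+c["k1"]*(p@p))
    d=c["R"].T@np.array([*p,1]); o=-c["R"].T@c["t"]
    return o+d*(z-o[2])/d[2]
def proj(c,P):
    return cv2.projectPoints(np.array(P,float).reshape(-1,3),cv2.Rodrigues(c["R"])[0],c["t"],K(c),np.array([c["k1"],0,0,0,0.]))[0].reshape(-1,2)
E
python3 - <<'E'
import cv2,pickle,numpy as np
from h import *
out=[]
for n,(x,y,w,h) in(("top",(230,140,120,110)),("scene",(262,245,120,80))):
    c=pickle.load(open(n+".pkl","rb"));im=c["pixels"][y:y+h,x:x+w]
    if n=="top":
        out.append(cv2.resize(im,(400,400*h//w),interpolation=cv2.INTER_CUBIC))
        # dark mask
        m=(im.max(2)<60).astype(np.uint8)
        m=cv2.morphologyEx(m,cv2.MORPH_CLOSE,np.ones((7,7)))
        k,l,s,_=cv2.connectedComponentsWithStats(m);i=1+np.argmax(s[1:,4])
        r=cv2.minAreaRect(cv2.findContours((l==i).astype(np.uint8),0,2)[0][0]);b=cv2.boxPoints(r)+[x,y]
        print(r,b); 
        for q in b: print(q,ray(c,q,.028))
        print("lug",ray(c,(310.5,153),.0125))
    else: out.append(cv2.resize(im,(400,400*h//w),interpolation=cv2.INTER_CUBIC))
H=max(o.shape[0] for o in out)
cv2.imwrite("pics/crop1.png",np.hstack([cv2.copyMakeBorder(o,0,H-o.shape[0],0,0,0) for o in out]))
E
```

```text
((56.29171371459961, 52.94336700439453), (23.836864471435547, 95.80116271972656), 29.24882698059082) [[252.48842621 228.91352081]
 [299.29719543 145.32643604]
 [320.09500122 156.9732132 ]
 [273.28623199 240.5602951 ]]
[252.48842621 228.91352081] [0.4779311  0.13376313 0.028     ]
[299.29719543 145.32643604] [0.68473121 0.03096904 0.028     ]
[320.09500122 156.9732132 ] [ 0.65676913 -0.01935741  0.028     ]
[273.28623199 240.5602951 ] [0.45173655 0.08465709 0.028     ]
lug [0.67157099 0.00368832 0.0125    ]
```

View pics/crop1.png

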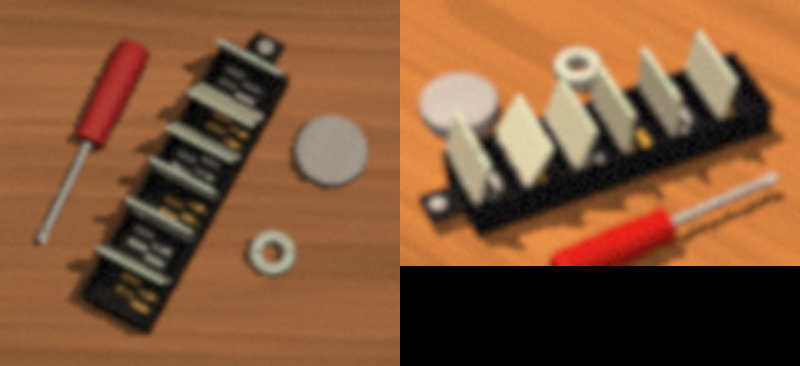

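The black box is confirmed: lug end far away at pixel (310,154), and all six lids upright. The sizes agree too, with the lug end 0.129 m from the centre I computed. I'll hover above it, close the gripper and look with the wrist camera.

```bash
cat >> h.py <<'E'
from scipy.spatial.transform import Rotation as Rn
def down(yaw):  # tool x along yaw, z down
    x=np.array([np.cos(yaw),np.sin(yaw),0]);z=np.array([0,0,-1.])
    return Rn.from_matrix(np.c_[x,np.cross(z,x),z]).as_rotvec()
E
python3 - <<'E'
from workcell import bot
from h import *
import pickle
yaw=np.arctan2(.103,-.206)
for y in(yaw,yaw-np.pi):
    print(y,bot.inverse_kinematics([.559,.062,.27],down(y)),bot.inverse_kinematics([.665,.009,.05],down(y)))
y=yaw-np.pi
try: bot.goto([.559,.062,.27],down(y))
except bot.MotionError as e: print(e); bot.goto([.559,.062,.27],down(yaw))
bot.set_gripper(0.0,5)
c=bot.read_camera("wrist");cv2.imwrite("pics/w1.png",c["pixels"]);pickle.dump(c,open("wrist.pkl","wb"))
print(bot.current_clock(),bot.current_ee_pos(),bot.current_contact_force(),-c["R"].T@c["t"])
E
```

```text
2.677945044588987 [-0.10437075  0.09355944  1.55895886  0.          1.48907436 -1.21151947] [-0.16774241  0.54500758  1.44690898  0.          1.14967609 -1.27489113]
-0.46364760900080615 [-0.10437075  0.09355944  1.55895886  0.          1.48907436  1.93007318] [-0.16774241  0.54500758  1.44690898  0.          1.14967609  1.86670152]
4.1 [0.55898824 0.06201801 0.26999588] [ 0.08022545 -1.29808695 -0.08217958] [0.62310483 0.03144657 0.4404764 ]
```

View pics/w1.png

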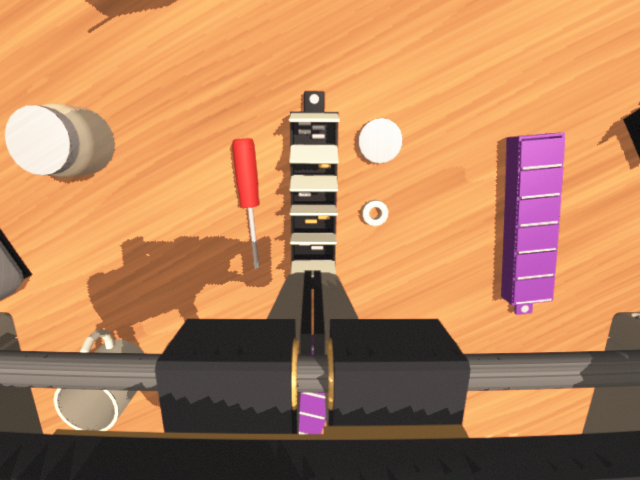

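The wrist view shows the box running straight down the picture. The lug is at (304–325, 92), the sides are at about u=291 and u=338, and the closed fingertip is at (312,275). I'll measure the axis from the black edges.

```bash
python3 - <<'E'
from h import *
import pickle
c=pickle.load(open("wrist.pkl","rb"));im=c["pixels"]
m=(im.max(2)<70)
for v in(93,95,100,105,110,125,130,135,140,168,172,197,202,226,230,255):
    u=np.where(m[v,280:350])[0]+280
    if len(u):
        z=.0125 if v<112 else .028
        L,R=ray(c,(u[0]-.5,v),z),ray(c,(u[-1]+.5,v),z)
        print(v,u[0],u[-1],((L+R)/2)[:2].round(4),np.linalg.norm(L-R).round(4))
col=[np.where(m[80:120,k])[0][0]+80 for k in range(307,323)];print(col,ray(c,(314.5,min(col)-.5),.0125))
for y in(-.4636,): 
    print(proj(c,[[.559,.062,.028]]))
E
```

```text
95 304 305 [0.6774 0.0145] 0.0023
100 304 305 [0.6726 0.0169] 0.0023
105 304 305 [0.6677 0.0194] 0.0023
110 304 305 [0.6628 0.0218] 0.0023
125 291 335 [0.643  0.0209] 0.0501
130 291 335 [0.6381 0.0233] 0.0503
135 292 335 [0.6331 0.0252] 0.0493
140 292 335 [0.6282 0.0276] 0.0495
168 292 335 [0.6004 0.0415] 0.0504
172 292 335 [0.5963 0.0435] 0.0505
197 292 334 [0.5708 0.0569] 0.0502
202 291 334 [0.5658 0.0601] 0.0515
226 292 334 [0.5398 0.0724] 0.0512
230 292 334 [0.5354 0.0746] 0.0514
255 292 333 [0.5077 0.0891] 0.0511Traceback (most recent call last):
  File "<stdin>", line 11, in <module>
IndexError: index 0 is out of bounds for axis 0 with size 0
```

```bash
cat > sweep.py <<'E'
from workcell import bot
from h import *
import sys
yaw=np.arctan2(.0682,-.1353); ex=np.array([np.cos(yaw),np.sin(yaw),0])
def centre():
    import pickle
    c=pickle.load(open("wrist.pkl","rb"))
    lug=ray(c,(314.5,91.5),.0125)
    base=np.array([.559,.0624,0]); s=(lug-base)@ex
    return base+ex*(s+.129),lug
C,lug=centre()
rot=down(yaw-np.pi)
HALF=.010
def P(front,z): return C+ex*(front-HALF)+np.array([0,0,z])
E
python3 - <<'E'
from sweep import *
import pickle
print(C,lug,np.degrees(yaw))
c=pickle.load(open("wrist.pkl","rb"))
for i in range(6): print(i+1,proj(c,C+ex*(-.102+.034*i)+[0,0,.0295]).round(1))
E
```

```text
[0.56085327 0.06146583 0.        ] [0.67566679 0.00264774 0.0125    ] 153.2489242184145
1 [[313.7 115.1]]
2 [[313.6 146.7]]
3 [[313.4 177.2]]
4 [[313.3 206.5]]
5 [[313.2 234.6]]
6 [[313.1 261.7]]
```

The predicted hinge lines match the lids in the picture. Now lid 1, reading the force after each step.

```bash
cat >> sweep.py <<'E'
ARC=[(-.006,.0495),(.008,.0485),(.016,.0435),(.022,.0375),(.025,.0335)]
def fold(i,press=.0310):
    xh=-.102+.034*i
    log=[]
    for f,z in ARC:
        bot.line_to(P(xh+f,z),max_speed=.06); log.append(bot.current_contact_force())
    z=.0335
    F0=bias
    while z>press-1e-6:
        z-=.0005; bot.line_to(P(xh+.025,z),max_speed=.02)
        F=bot.current_contact_force(); log.append(F)
        if F[2]-F0[2]>1.5: break
    print("lid",i+1,"z",round(z,4),"t",bot.current_clock()); print(np.round(np.array(log)-F0,2).tolist())
    bot.line_to(P(xh+.024,.0505),max_speed=.08)
E
python3 - <<'E'
import sweep
from sweep import *
bot.goto(P(-.102-.025,.09),rot)
bot.line_to(P(-.102-.015,.0505),max_speed=.1)
bot.hold(.2)
sweep.bias=bot.current_contact_force(); np.save("bias.npy",sweep.bias);print(sweep.bias,bot.current_clock())
fold(0)
c=bot.read_camera("wrist");cv2.imwrite("pics/w2.png",c["pixels"]);print(bot.current_clock())
E
```

```text
[-0.17718431 -0.14484936  0.20439192] 5.7667
lid 1 z 0.031 t 8.55
[[-0.14, -0.27, -0.27], [0.53, 1.21, -0.28], [-0.23, 0.41, -0.31], [-1.36, -0.43, -0.27], [-0.45, -0.04, 0.04], [-1.24, 0.09, 0.53], [0.86, -0.64, 0.28], [0.48, 0.15, 0.18], [-0.27, -0.63, -0.25], [-1.67, 0.78, 4.33]]
8.9917
```

View pics/w2.png

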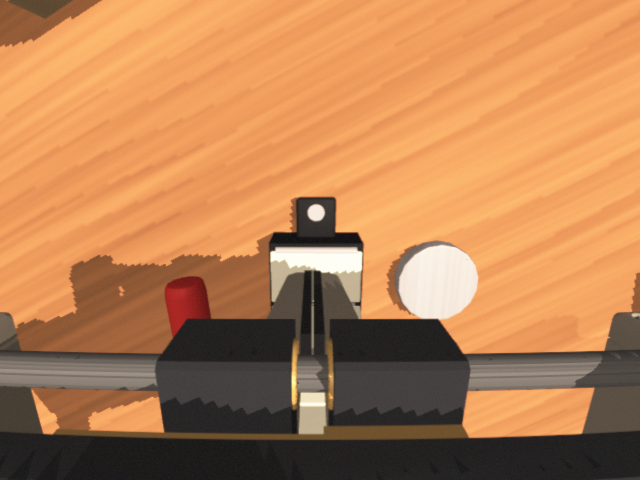

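Lid 1 lies flat at (270–362, 245–300), and the box is still square in the view. I pressed it with about 4 N. Now the other five.

```bash
sed -i 's/>1.5: break/>2.5: break/' sweep.py; python3 - <<'E'
import sweep
from sweep import *
sweep.bias=np.load("bias.npy")
for i in range(1,6): fold(i)
bot.line_to(P(-.102+.17+.024,.2),max_speed=.15)
bot.line_to(P(.14,.27),max_speed=.15)
c=bot.read_camera("wrist");cv2.imwrite("pics/w3.png",c["pixels"])
t=bot.read_camera("scene");cv2.imwrite("pics/s3.png",cv2.resize(t["pixels"][200:360,200:420],None,fx=3,fy=3,interpolation=cv2.INTER_CUBIC));print(bot.current_clock())
E
```

```text
lid 2 z 0.031 t 11.725
[[-0.47, 0.58, 0.79], [0.49, -0.04, 0.12], [-0.26, 0.28, -0.74], [0.58, 0.39, 0.11], [-0.16, 0.59, 0.46], [0.75, 0.36, 0.36], [-0.29, -0.07, -0.75], [-0.22, 0.21, -0.36], [1.36, -0.0, -0.01], [-2.1, 1.38, 4.61]]
lid 3 z 0.031 t 14.85
[[0.58, -0.01, -0.93], [-0.03, -0.06, -0.3], [0.64, 0.4, -0.08], [0.86, -0.27, -0.33], [0.13, -0.55, 0.17], [0.24, -0.39, -0.25], [-0.27, -0.44, -0.65], [-0.25, -0.6, -1.02], [-0.91, 0.23, -0.02], [-1.14, 0.57, 4.24]]
lid 4 z 0.031 t 17.975
[[0.09, 0.01, -0.51], [-0.22, 0.27, -0.97], [1.11, 0.88, -0.26], [-0.45, 0.32, 0.19], [0.27, 0.46, -0.21], [0.87, -0.35, 0.13], [-0.13, -0.08, 0.51], [-0.06, 0.8, 0.04], [-0.0, 0.43, 0.13], [-2.01, 0.93, 3.98]]
lid 5 z 0.031 t 21.1
[[-0.23, 0.42, -0.65], [0.29, 0.65, -0.58], [0.38, 0.21, -0.25], [-0.44, 0.51, -0.73], [-0.14, 0.37, -0.47], [0.63, 0.8, 0.35], [-0.43, -0.38, -0.39], [-0.03, 0.73, 0.15], [0.55, 0.09, -1.09], [-1.61, 0.18, 5.27]]
lid 6 z 0.031 t 24.225
[[-0.27, 0.57, -0.15], [0.17, 0.51, 0.14], [0.4, -1.09, 0.42], [-0.88, -0.55, -0.37], [0.63, 0.56, 0.09], [0.15, 0.11, -0.57], [0.59, 0.23, 0.23], [-0.3, 0.25, -0.29], [0.33, 0.82, -0.62], [-1.92, 0.41, 3.97]]
26.5833
```

View pics/w3.png

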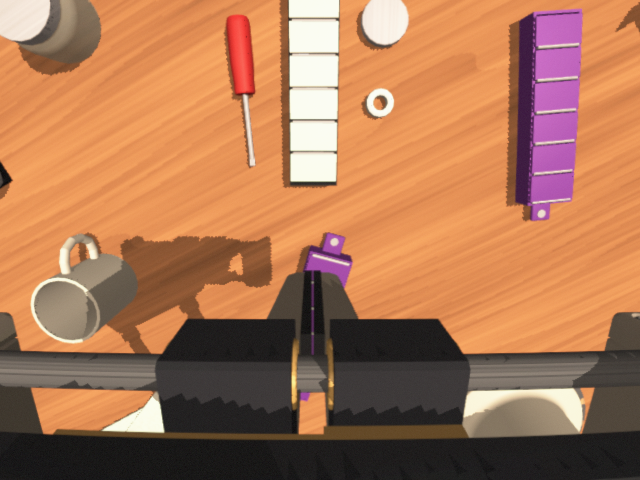

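View pics/s3.png

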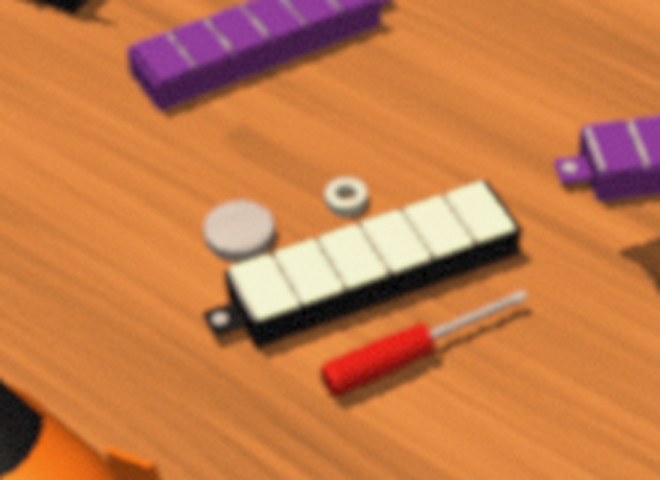

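All six lids are flat: (290–338, 0–185) in the wrist view and (230–515, 185–320) in the scene crop. The box, screwdriver, collar and jar lid are where they were, and the arm is clear.

```bash
python3 -c "
from workcell import bot
print(bot.job_done())"
```

```text
the job is handed in; nothing more can be done
None
```

The job is handed in: all six lids of the black long box were shut flat in order from the lug end, pressed with about 4–5 N each, in about 27 s, with the box and the things beside it seen unmoved in the last pictures (which don't show the wide box; the arm went nowhere near it).

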